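# Take the hot lid off the clay-pot steamer

## Robot

A 7-joint arm with a two-finger parallel gripper is mounted at the origin on the work surface. World frame = base frame: x ahead of the robot, y to its left, z up, the work surface at z = 0. Lengths are in m, angles in degrees, forces in N, time in s.
With the tool pointing down it reaches from about 0.425 to 0.875 m from the base axis. Payload 4.7 kg.
Tool frame: the origin (TCP) lies at the very end of the fingers, on their centre line; the grasp point (between the pads) lies 19 mm behind it; z points along the fingers, y is the line along which they close (so a half turn about z gives the same grasp; the last joint's range is limited). The gripper opens to 87 mm and grips with 3 to 60 N. Pads are 19 mm wide; open, the fingers measure 117 mm over their backs; the gripper's body (75 mm by 190 mm) begins 51 mm behind the grasp point.
Start: joints at [-74.994, 18.392, -4.016, 83.108, 1.295, 78.541, -3.26], TCP at [0.159, 0.63, 0.223] pointing down, gripper open.
Joint ranges: [-163.93, 163.93], [-17.29, 119.83], [-79.2, 71.16], [3.27, 140.29], [-89.18, 269.18], [5.43, 117.66], [-154.24, 154.24]. Speed limits (degrees/s): [147.25, 147.25, 180, 180, 180, 180, 180].

## Interface

Orientations are given as [roll, pitch, yaw] about the fixed x, y, z axes, in that order (R = Rz(yaw) Ry(pitch) Rx(roll)).
In Python, from cell import get_obs, read_camera, sign_off, silhouettes gives the robot as it stands.
- The arm moves only by the tool play_rows, never from a script. Its argument "steps" is a list that holds one entry, the list of rows, each a list of 7 numbers: the shift along the tool's x, y, z in m, then the turn, a rotation vector about the tool's x, y, z in rad, then the finger opening in m, from 0 to 0.087. A call has 1 to 12 rows; each row shifts and turns the commanded pose from where the row before left it, along the tool's axes as they then stand; what a row does not reach is not made up. A row lasts 1/10 s, in which the tool goes at most 50 mm and 8.59 degrees, less where a joint would pass 70% of its speed; a pose out of reach is approached as far as the arm can. A call is refused whole if a number of a shift passes 0.05 or a number of a turn 0.15, either way. A call with a gripper value outside its range is refused whole. The fingers move at their own pace and stop on an object; "force" is the grip in N (left out, the last holds). Time passes only in rows, so rows that do not move let the fingers close. It gives the time, the measured TCP pose, the force, the opening and the grip force at its end, in the units of the state.
- get_obs(): the state, without advancing time (a new reading comes with each control period).
- read_camera(name): name is "side" or "top" or "wrist"; returns a dict with "frame" (480x640x3 uint8, red, green, blue), "intrinsics" (3x3 intrinsics, pixels), "k1" (the pictures are not rectified: a ray, as slopes to the right and down, at radius r is drawn at 1 + k1 r^2 times it, then the intrinsics apply), "view" (4x4, takes a point from world to camera coordinates). Camera axes: x right, y up, looking along -z (the intrinsics and any distortion apply to the point x, -y, -z); pixel columns grow to the right and rows downward; lengths in m; the calibration is good to about 2 mm. A picture is of the moment at which its call begins. There is no depth.
- sign_off(): hands the job in; it is judged then, once.
Trained networks look in the newest picture that a camera, given by its name, has taken for a name from the list of things; names that differ only in an ending like _2 or _b are one class to them, and where a whole thing is asked for, a point or a joint stands for the part that bears it (a point fixed in the world has none). Each returns a list of dicts, best first, with "p" (0 to 1); they miss things now and then, are a little off and sometimes report something else, mostly with a low value. They report only what shows in the picture. A call takes as long as a camera call. They do not tell look-alikes from the thing itself.
- silhouettes(camera, name): "pixels" (480x640 bool, what is visible of it) and "extent" ([left, top, right, bottom] in pixels, round what is visible of it).
The state is a dict: "time_s": time; "qpos": joint angles; "joint_velocities": joint speeds; "effort": joint torques, N m; "tool_pos": TCP position; "tool_rot": TCP orientation; "force": force on the tool from outside, world axes, zero at the start; "wrist_torque": the same for the moment, N m; "grip_width": finger opening in m; "grasp_force": force on a finger pad.
Only numpy, scipy, OpenCV 4.12 (cv2) and the standard library are available. Lean on these libraries where they do the work, as an engineer would, in place of code of your own. Each camera call takes 0.05 s, during which the arm holds its last target. There are 200 camera calls.

## Task

The steamer pot on the hotplate is hot: pick up the standing lid lifter by its red grip, hook it under the loop handle of the blue lid, lift the lid off and carry it slowly and level to the cork trivet, setting it down gently, flat and centred. Then unhook the lifter and stand it upright, back in the middle of its white tray, and let go. Never touch the hot lid, pot or hotplate with the gripper or arm, do not drop, fling or tip the lid, and leave everything else where it is.

Things in the scene. Friction and masses are not known exactly. Their poses are not given: they have to be found in the camera images.
- stove: White 220 x 220 mm hotplate with a steel pot (188 mm outer width, handles to 115 + 4 mm on its own +y and -y sides) fixed on it; the pot's rim is 120 mm above the table. Fixed. Origin: on the table under the pot's axis. It may stand to the robot's left or right. Hot: not to be touched by the robot.
- lid: Blue lid, 198 mm across, 8 mm thick disc, with a 160 mm wide, 6 mm deep plug below it that sits loosely in the pot (10 mm play all round). Origin: centre of the plug's underside; z up; the lid's top face is 14 mm above it. About 0.3 kg. Starts on the pot (origin 114 mm above the table); on the trivet its origin is 12 mm above the table. Hangs steadily from its loop, as its weight lies well below the bar.
- lid_loop (a point): Middle of the straight top bar of the lid's brass loop handle, 58 mm above the lid's origin, on the lid's axis. The bar runs along this frame's y, is 10 mm thick and level, and stands on two posts 90 mm apart (80 mm clear between them); 39 mm clear between the lid's top and the bar's underside. The lifter can enter under it from either side, along x or -x. 172 mm above the table at the start, 70 mm when the lid is on the trivet.
- lifter: C-shaped steel lid lifter, standing upright on its foot, 0.24 kg. Origin: centre of the foot's underside; z up, x points to the open mouth of the C (the prongs' tips). Foot: two prongs 44 mm wide overall (y), 62 mm long (x -31 to +31), carrying upward-open V notches; upright at the back (x -31 to -23), 74 mm tall; top bar 66 to 74 mm above the foot, grip on top; total height 114 mm. The mouth between prongs and top bar is 50 mm high.
- lifter_grip (a point): Centre of the lifter's red grip, an upright block 28 mm (x) x 22 mm (y) x 40 mm tall, 94 mm above the foot's underside and straight above the V notches. Axes as the lifter: fingers close along its y.
- lifter_seat (a point): Bottom of the V notches, midway between the two prongs, 12 mm ahead (x) of the foot's centre and 6 mm above its underside. The V sides slope 35 degrees, reach 14 mm ahead and behind, and their tops are 16 mm above the foot's underside. A loop bar lies here with its axis 6 mm above this point; the V centres it. The prong tips end 19 mm ahead of it, the upright stands 35 mm behind it.
- tray: Shallow white tray, 140 x 120 mm, rim 11 mm high, 4 mm walls, floor about 4 mm above the table; fixed. Origin: on the table under its centre. The lifter starts standing in it.
- trivet: Round cork trivet, 200 mm across, 12 mm thick, fixed. Origin: centre of its underside, on the table. It lies on the other side from the stove.
- tub: Bystander, not to be disturbed: white plastic tub, 84 mm wide, 65 mm tall. Origin: centre of its underside.
- claypot: Bystander, not to be disturbed: small terracotta plant pot, 82 mm wide, 65 mm tall. Origin: centre of its underside.
- carton: Bystander, not to be disturbed: drink carton lying on its side, white with a blue band, 70 x 190 x 70 mm. Origin: centre of its underside.
- jar: Bystander, not to be disturbed: amber jar with green cap, 64 mm wide, 100 mm tall. Origin: centre of its underside.
- brush: Bystander, not to be disturbed: small brush lying flat, 180 mm long. Origin: in the middle of its length, on its underside.
- can: Bystander, not to be disturbed: aluminium can with yellow band, 60 mm wide, 85 mm tall. Origin: centre of its underside.
Not all that is in view belongs to the job. What is shaped like the lifter but pink is not meant.

How it is judged:
By the outcome, as a careful person would: the job done as asked, in the order asked, and still so for the second after the job is handed in, with the robot touching nothing.
It also fails if it takes over 64 s, if anything falls off the work surface, if the arm or the gripper's body presses on something with over 40 N, if the wrist force passes 120 N, or if a joint passes its speed limit or range.

## Working session

There is one attempt and no reset: what is moved stays moved. The work goes in short steps, Python scripts to look and compute and a tool call to move; the robot and the scene stay as the last step left them, time stands still between calls to the robot, and variables do not carry over. Pictures are saved under pics/ and viewed, at most 11 in all, crops included, and the job is handed in when it is done.

Besides the shell and the picture viewer there is one more tool, called after "Call:" as name(argument=value, ...), one argument or row to a line, values as JSON. play_rows: Moves the arm, as the interface text tells. Its arguments: {"type":"object","properties":{"steps":{"type":"array","items":{"type":"array","items":{"type":"array","items":{"type":"number"}}}},"force":{"type":"number"}},"required":["steps"]}

```bash
ls; mkdir -p pics
python3 - <<'E'
from cell import *
import cv2,numpy as np
o=get_obs();print({k:np.round(v,3).tolist() for k,v in o.items()})
for c in ["side","top"]:
    r=read_camera(c);cv2.imwrite(f"pics/{c}0.png",r["frame"][:,:,::-1]);print(c,r["intrinsics"],r["k1"],np.round(r["view"],3))
E
```

```text
pics
{'time_s': 0.0, 'qpos': [-74.992, 18.44, -4.018, 83.176, 1.294, 78.539, -3.261], 'joint_velocities': [0.036, 0.09, -0.085, 0.018, -0.052, -0.093, -0.057], 'effort': [0.001, -49.13, -0.403, -31.252, -0.064, 0.044, 0.0], 'tool_pos': [0.159, 0.63, 0.221], 'tool_rot': [-179.89, 0.004, 165.803], 'force': [0.324, -0.155, -0.164], 'wrist_torque': [0.002, -0.048, 0.02], 'grasp_force': 0.0, 'grip_width': 0.087}
side [[499.03519604   0.         323.10106203]
 [  0.         499.03519604 238.83948005]
 [  0.           0.           1.        ]] 0.0034344348722630444 [[ 0.905 -0.425 -0.008 -0.491]
 [ 0.294  0.613  0.733 -0.239]
 [-0.307 -0.666  0.68  -0.966]
 [ 0.     0.     0.     1.   ]]
top [[480.0833897    0.         318.4022871 ]
 [  0.         480.0833897  234.76883463]
 [  0.           0.           1.        ]] -0.1009492069847599 [[ 0.023 -1.    -0.007  0.004]
 [ 0.989  0.022  0.148 -0.57 ]
 [-0.148 -0.011  0.989 -1.177]
 [ 0.     0.     0.     1.   ]]
```

View pics/top0.png

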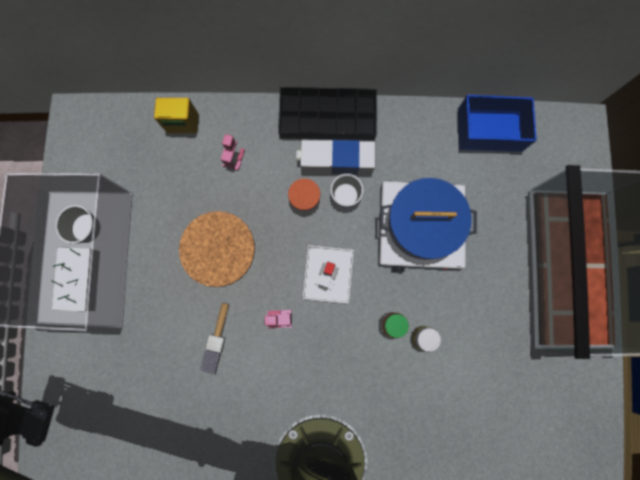

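View pics/side0.png

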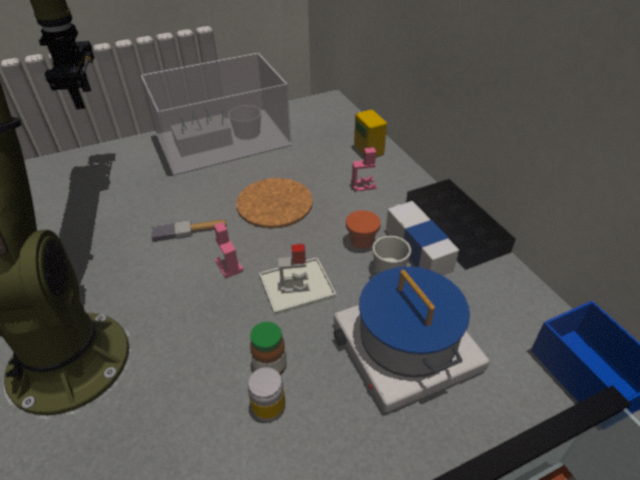

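```bash
cat > h.py <<'E'
import numpy as np,cv2
from scipy.optimize import minimize
from cell import *
def proj(r,P):
    p=np.c_[P,np.ones(len(P))]@np.array(r["view"]).T
    s=np.c_[p[:,0]/-p[:,2],-p[:,1]/-p[:,2]]
    s=s*(1+r["k1"]*(s**2).sum(1,keepdims=True))
    K=np.array(r["intrinsics"]);return s*[K[0,0],K[1,1]]+[K[0,2],K[1,2]]
def box(x0,x1,y0,y1,z0,z1): return np.array([[x,y,z] for x in(x0,x1) for y in(y0,y1) for z in(z0,z1)])/1000
def cyl(r,z0,z1):
    a=np.linspace(0,2*np.pi,60);return np.array([[r*np.cos(t),r*np.sin(t),z] for t in a for z in(z0,z1)])/1000
M=dict(
 lifter=[box(-31,31,-22,-12,0,8),box(-31,31,12,22,0,8),box(-2,2,-22,-12,0,16),box(-2,2,12,22,0,16),box(26,31,-22,-12,0,16),box(26,31,12,22,0,16),box(-31,-23,-22,22,0,16),box(-31,-23,-11,11,0,74),box(-31,26,-11,11,66,74),box(-2,26,-11,11,74,114)],
 grip=[box(-2,26,-11,11,74,114)],
 lid=[cyl(99,6,14),box(-5,5,-50,50,53,63),box(-5,5,-50,-40,14,63),box(-5,5,40,50,14,63)],
 loop=[box(-5,5,-50,50,53,63),box(-5,5,-50,-40,14,63),box(-5,5,40,50,14,63)],
 trivet=[cyl(100,0,12)],tray=[box(-70,70,-60,60,0,11)])
def T(P,q,z):
    c,s=np.cos(q[2]),np.sin(q[2]);return P@np.array([[c,s,0],[-s,c,0],[0,0,1]])+[q[0],q[1],z]
def render(r,parts,q,z):
    m=np.zeros((960,1280),np.uint8)
    for P in parts:
        uv=proj(r,T(P,q,z));cv2.fillConvexPoly(m,cv2.convexHull(np.round((uv*2+.5)*16).astype(np.int32)),255,shift=4)
    return cv2.GaussianBlur(cv2.resize(m,(640,480),interpolation=cv2.INTER_AREA).astype(np.float32)/255,(0,0),1)
def fit(obs,parts,z,q0,yaws):
    """obs: list of (cam,mask)"""
    ob=[(r,cv2.GaussianBlur(m.astype(np.float32),(0,0),1)) for r,m in obs]
    f=lambda q:sum(np.abs(render(r,parts,q,z)-m).sum()/m.sum() for r,m in ob)
    best=[]
    for y in yaws:
        q=np.array([*q0,y]);
        for _ in range(2): 
            o=minimize(f,q,method="Nelder-Mead",options=dict(initial_simplex=q+np.array([[0,0,0],[.015,0,0],[0,.015,0],[0,0,.3]]),xatol=1e-4,fatol=1e-4));q=o.x
        best.append((o.fun,q))
    best.sort(key=lambda t:t[0]);return best
def back(r,uv,z):
    f=lambda p:((proj(r,np.array([[p[0],p[1],z]]))[0]-uv)**2).sum()
    return minimize(f,[.55,0],method="Nelder-Mead",options=dict(xatol=1e-5,fatol=1e-4)).x
E
cat > m.py <<'E'
from h import *
R={c:read_camera(c) for c in("top","side")}
def cen(m): return np.argwhere(m).mean(0)[::-1]
np.set_printoptions(precision=4,suppress=True)
for n,z,zc,yw in[("lifter",.004,.06,np.arange(0,6.2,.785)),("lid",.114,.128,np.arange(0,3.1,.785)),("trivet",0,.012,[0]),("tray",0,.005,[0,.8])]:
    obs=[]
    for c in R:
        s=silhouettes(c,n)
        print(n,c,[(round(d["p"],2),d["extent"]) for d in s][:4])
        if n=="lifter": # true lifter is inside tray area
            s=[d for d in s if (R[c]["frame"][d["pixels"]].astype(int)@[-1,2,-1]).mean()>-30]
            print(len(s))
        if s: obs.append((R[c],s[0]["pixels"]))
    q0=back(obs[0][0],cen(obs[0][1]),zc)
    for b in fit(obs,M[n],z,q0,yw)[:3]: print(n,round(b[0],3),b[1][:2],np.degrees(b[1][2])%360)
for n in["jar","can","tub","claypot","carton","brush","stove"]:
    s=silhouettes("top",n); print(n,[(round(d["p"],2),back(R["top"],cen(d["pixels"]),.06)) for d in s][:2])
for c in R: # colour checks
    hsv=cv2.cvtColor(R[c]["frame"],cv2.COLOR_RGB2HSV)
    np.savez(f"hs_{c}.npz",f=R[c]["frame"])
E
python3 m.py
```

```text
lifter top [(0.97, [314.6, 261.2, 338.9, 292.0]), (0.85, [222.6, 135.1, 243.7, 169.4]), (0.44, [201.7, 303.4, 228.1, 373.1])]
1
lifter side [(0.91, [278.5, 240.0, 310.0, 294.2]), (0.85, [213.6, 222.4, 245.7, 280.8]), (0.76, [350.2, 147.6, 379.0, 189.4])]
1
lifter 1.966 [ 0.4697 -0.0042] 163.04885008852258
lifter 2.0 [1.0121 2.2739] 20.830041761799624
lifter 2.0 [1.0921 1.9334] 236.4046344163908
lid top [(0.59, [390.6, 177.9, 470.9, 259.5])]
lid side [(0.85, [356.5, 264.7, 471.4, 354.9])]
lid 0.055 [ 0.6065 -0.2488] 4.720753161214294
lid 0.056 [ 0.6065 -0.2487] 150.05981688794222
lid 0.056 [ 0.6065 -0.2486] 98.3071575276585
trivet top [(0.78, [180.3, 210.6, 254.8, 285.9])]
trivet side [(0.7, [236.4, 176.3, 311.9, 229.1]), (0.34, [151.1, 221.9, 227.1, 244.5])]
trivet 0.057 [0.5338 0.2855] 301.7917573977591
tray top [(0.81, [302.0, 244.9, 355.1, 303.1]), (0.47, [295.9, 141.0, 374.6, 176.5])]
tray side [(0.78, [259.8, 256.6, 336.5, 315.1])]
tray 0.579 [ 0.475  -0.0085] 356.64700399222215
tray 1.118 [ 0.4739 -0.008 ] 97.5048056584545
jar [(0.9, array([ 0.3484, -0.1711])), (0.66, array([ 0.6169, -0.264 ]))]
can [(0.93, array([ 0.3177, -0.2509]))]
tub [(0.79, array([ 0.6806, -0.0253]))]
claypot [(0.85, array([0.6724, 0.0556]))]
carton [(0.73, array([ 0.6169, -0.2643])), (0.61, array([0.5264, 0.2724]))]
brush [(0.94, array([0.2915, 0.2653]))]
stove [(0.85, array([ 0.55  , -0.0248]))]
```

```bash
cat > m2.py <<'E'
from h import *
R={c:read_camera(c) for c in("top","side")}
def cen(m): return np.argwhere(m).mean(0)[::-1]
np.set_printoptions(precision=4,suppress=True)
L={c:silhouettes(c,"lifter")[0]["pixels"] for c in R}
tr={c:silhouettes(c,"tray")[0]["pixels"] for c in R}
ld={c:silhouettes(c,"lid")[0]["pixels"] for c in R}
H={c:cv2.cvtColor(R[c]["frame"],cv2.COLOR_RGB2HSV) for c in R}
def near(m,k): return cv2.dilate(m.astype(np.uint8),np.ones((k,k)))>0
red={c:((H[c][...,0]<8)|(H[c][...,0]>172))&(H[c][...,1]>120)&(H[c][...,2]>60)&near(L[c],5) for c in R}
org={c:(H[c][...,0]>5)&(H[c][...,0]<30)&(H[c][...,1]>60)&near(ld[c],5) for c in R}
def sh(n,b):
    for f,q in b: print(n,round(f,3),q[:2],np.degrees(q[2])%360)
ob=lambda m:[(R[c],m[c]) for c in R]
for c in R: print(c,L[c].sum(),red[c].sum(),org[c].sum(),cen(red[c]),cen(org[c]))
sh("lifter",fit(ob(L),M["lifter"],.004,(.475,-.008),np.arange(0,6.2,.785))[:4])
sh("grip",fit(ob(red),M["grip"],.004,(.475,-.008),np.arange(0,6.2,.785))[:4])
sh("loop",fit(ob(org),M["loop"],.114,(.6065,-.249),[0,.5,-.5])[:2])
sh("looptop",fit(ob(org)[:1],M["loop"],.114,(.6065,-.249),[0])[:2])
sh("traytop",fit([(R[c],(tr[c]|near(L[c],3))) for c in R],M["tray"],0,(.475,-.008),[-.1]))
im=np.hstack([cv2.resize(R["top"]["frame"][235:310,290:365],(400,400),interpolation=cv2.INTER_CUBIC),cv2.resize(R["side"]["frame"][235:310,260:335],(400,400),interpolation=cv2.INTER_CUBIC)])
cv2.imwrite("pics/lift.png",im[:,:,::-1])
E
python3 m2.py
```

```text
Traceback (most recent call last):
  File "m2.py", line 6, in <module>
    tr={c:silhouettes(c,"tray")[0]["pixels"] for c in R}
          ~~~~~~~~~~~~~~~~~~~~~^^^
IndexError: list index out of range
```

```bash
cat >> h.py <<'E'
def sil(c,n):
    for _ in range(4):
        s=silhouettes(c,n)
        if s: return s[0]["pixels"]
        read_camera(c)
    return np.zeros((480,640),bool)
E
sed -i -E 's/silhouettes\(c,("[a-z]+")\)\[0\]\["pixels"\]/sil(c,\1)/' m2.py; python3 m2.py
```

```text
top 458 0 173 [nan nan] [435.1445 213.6243]
side 733 46 366 [365.7391 160.9565] [417.082 293.112]
lifter 0.341 [0.7806 0.2513] 345.64907872265536
lifter 3.698 [ 0.4956 -0.0119] 248.72595292470376
lifter 3.699 [0.4762 0.0198] 250.7068268194098
lifter 3.846 [0.5479 0.3962] 342.3854315737564
grip inf [ 0.475 -0.008] 0.0
grip inf [ 0.475 -0.008] 44.97718691776962
grip inf [ 0.475 -0.008] 89.95437383553924
grip inf [ 0.475 -0.008] 134.93156075330887
loop 1.509 [ 0.6065 -0.2472] 1.516716973184994
loop 1.51 [ 0.6065 -0.246 ] 1.2748248725713243
looptop 0.671 [ 0.6065 -0.2487] 1.2350960447433827
traytop 0.854 [ 0.4744 -0.0094] 355.35952521115127m2.py:3: RuntimeWarning: Mean of empty slice.
  def cen(m): return np.argwhere(m).mean(0)[::-1]
  ret = um.true_divide(
h.py:28: RuntimeWarning: divide by zero encountered in scalar divide
  f=lambda q:sum(np.abs(render(r,parts,q,z)-m).sum()/m.sum() for r,m in ob)
  np.max(np.abs(fsim[0] - fsim[1:])) <= fatol):
```

View pics/lift.png

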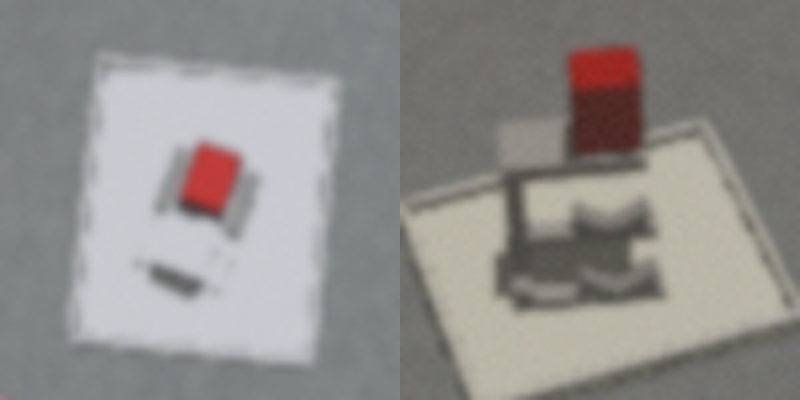

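```bash
python3 - <<'E'
s=open('h.py').read()
i=s.index("def sil(")
s=s[:i]+'''def sil(c,n,near):
    for _ in range(4):
        for d in silhouettes(c,n):
            if np.hypot(*(np.argwhere(d["pixels"]).mean(0)[::-1]-near))<25: return d["pixels"]
        read_camera(c)
    return np.zeros((480,640),bool)
def hue(r,lo,hi,smin,vmin,x0,y0,x1,y1):
    h=cv2.cvtColor(r["frame"],cv2.COLOR_RGB2HSV).astype(int);k=(h[...,0]+90)%180-90
    m=(k>=lo)&(k<=hi)&(h[...,1]>smin)&(h[...,2]>vmin);w=np.zeros_like(m);w[y0:y1,x0:x1]=1;return m&w
def sh(n,b):
    for f,q in b: print(n,round(f,3),np.round(q[:2],4),round(np.degrees(q[2])%360,2),flush=True)
'''
open('h.py','w').write(s)
E
cat > m3.py <<'E'
from h import *
R={c:read_camera(c) for c in("top","side")}
W={"top":(300,240,350,300),"side":(270,235,320,300)};W2={"top":(405,195,465,235),"side":(390,262,440,328)}
L={"top":sil("top","lifter",(327,275)),"side":sil("side","lifter",(294,267))}
ob=lambda m:[(R[c],m[c]) for c in R]
red={c:hue(R[c],-12,10,110,40,*W[c]) for c in R}
org={c:hue(R[c],4,30,90,40,*W2[c]) for c in R}
for c in R: print(c,L[c].sum(),red[c].sum(),org[c].sum(),[np.argwhere(m[c]).mean(0)[::-1].round(1) for m in(red,org)])
ys=np.radians([-40,-20,0,20])
sh("lifter",fit(ob(L),M["lifter"],.004,(.46,-.005),ys)[:2])
sh("grip",fit(ob(red),M["grip"],.004,(.46,-.005),ys)[:3])
for k in range(2): sh("grip%d"%k,fit(ob(red)[k:k+1],M["grip"],.004,(.46,-.005),ys)[:2])
sh("loop",fit(ob(org),M["loop"],.114,(.6065,-.249),[0,.2])[:2])
for k in range(2): sh("loop%d"%k,fit(ob(org)[k:k+1],M["loop"],.114,(.6065,-.249),[0.05])[:2])
E
python3 m3.py
```

```text
top 404 88 120 [array([328.9, 268.2]), array([435.4, 213.6])]
side 855 225 312 [array([298.1, 252.7]), array([417. , 292.7])]
lifter 0.307 [ 0.4707 -0.0061] 341.17
lifter 0.308 [ 0.4708 -0.0063] 340.81
grip 0.823 [ 0.4706 -0.0064] 339.5
grip 0.828 [ 0.4694 -0.0051] 339.56
grip 0.829 [ 0.4708 -0.0063] 340.24
grip0 0.409 [ 0.4695 -0.0101] 1.19
grip0 0.466 [ 0.4697 -0.0066] 342.49
grip1 0.269 [ 0.478  -0.0166] 65.43
grip1 0.33 [0.4715 0.0007] 338.46
loop 2.569 [ 0.6055 -0.2485] 1.4
loop 2.573 [ 0.6077 -0.2474] 1.56
loop0 1.405 [ 0.6055 -0.2486] 1.48
loop1 1.085 [ 0.6074 -0.2479] 355.18
```

Call:
play_rows(
  steps=[
    [[-0.0357,-0.023,0,0,0,0,0.087],[-0.0357,-0.023,0,0,0,0,0.087],[-0.0357,-0.023,0,0,0,0,0.087],[-0.0357,-0.023,0,0,0,0,0.087],[-0.0357,-0.023,0,0,0,0,0.087],[-0.0357,-0.023,0,0,0,0,0.087],[-0.0357,-0.023,0,0,0,0,0.087],[-0.0357,-0.023,0,0,0,0,0.087],[-0.0357,-0.023,0,0,0,0,0.087]],
  ],
)

```text
time_s: 2.75
tool_pos: [0.4212, 0.3493, 0.2229]
tool_rot: [180.0, 0.0, 165.8]
force: [0.3, 0.3, 0.4]
grip_width: 0.0872
grasp_force: 0.0
```

Call:
play_rows(
  steps=[
    [[-0.0185,-0.0417,0,0,0,0,0.087],[-0.0185,-0.0417,0,0,0,0,0.087],[-0.0185,-0.0417,0,0,0,0,0.087],[-0.0185,-0.0417,0,0,0,0,0.087],[-0.0185,-0.0417,0,0,0,0,0.087],[-0.0185,-0.0417,0,0,0,0,0.087],[-0.0185,-0.0417,0,0,0,0,0.087],[-0.0185,-0.0417,0,0,0,0,0.087],[0,0,0,0,0,0.09,0.087],[0,0,0,0,0,0,0.087],[0,0,0,0,0,0,0.087]],
  ],
)

```text
time_s: 3.85
tool_pos: [0.4818, -0.0081, 0.2226]
tool_rot: [180.0, -0.0, 160.8]
force: [-0.0, 0.7, 0.3]
grip_width: 0.087
grasp_force: 0.0
```

Run:
```python
from h import *
o=get_obs();print({k:np.round(v,4).tolist() for k,v in o.items()})
r=read_camera("wrist");cv2.imwrite("pics/w1.png",r["frame"][:,:,::-1])
V=np.array(r["view"]);print(np.round(-V[:3,:3].T@V[:3,3],3),np.round(V[:3,:3],2),r["k1"],r["intrinsics"])
```

```text
{'time_s': 3.85, 'qpos': [-32.4124, -3.4767, 29.314, 107.1185, 1.719, 75.9131, 67.2636], 'joint_velocities': [-0.6262, 0.1131, -0.7467, 0.1457, 0.2351, 0.1517, -0.0944], 'effort': [0.7549, -23.4117, -0.2612, -30.9765, 0.1016, 0.0863, -0.0477], 'tool_pos': [0.4818, -0.0081, 0.2226], 'tool_rot': [179.9658, -0.0066, 160.8253], 'force': [-0.0263, 0.6667, 0.3481], 'wrist_torque': [-0.0147, 0.012, 0.0105], 'grasp_force': 0.0, 'grip_width': 0.087}
[0.403 0.018 0.385] [[ 0.33  0.94 -0.  ]
 [-0.9   0.31 -0.3 ]
 [-0.28  0.1   0.95]] -0.05264250896284045 [[385.43101665   0.         322.06679039]
 [  0.         385.43101665 241.63431782]
 [  0.           0.           1.        ]]
```

View pics/w1.png

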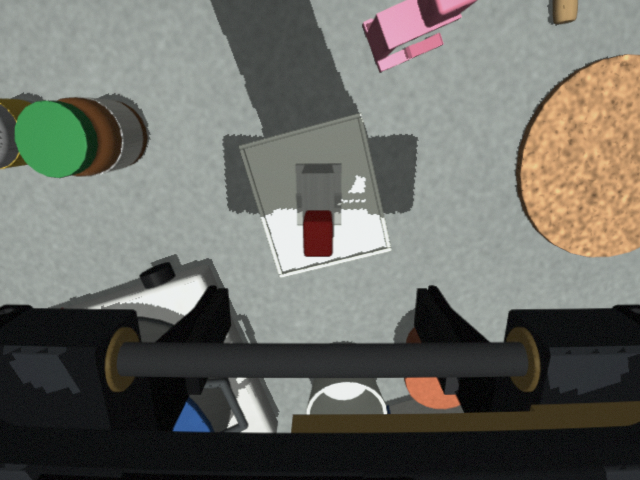

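Run:
```python
from h import *
r=read_camera("wrist")
L=sil("wrist","lifter",(318,210));red=hue(r,-10,8,150,40,295,200,345,265)
print(L.sum(),red.sum(),np.argwhere(red).mean(0))
ys=np.radians([-30,-19])
sh("lifter",fit([(r,L)],M["lifter"],.004,(.47,-.006),ys))
sh("grip",fit([(r,red)],M["grip"],.004,(.47,-.006),ys))
C=np.array([back(r,np.array(p),.011) for p in[(241,146),(361,115),(389,250),(281,275)]])
print(C,C.mean(0),np.linalg.norm(np.roll(C,-1,0)-C,axis=1))
tr=sil("wrist","tray",(318,200));tr=cv2.morphologyEx((tr|L).astype(np.uint8),cv2.MORPH_CLOSE,np.ones((9,9)))
print(tr.sum());sh("tray",fit([(r,tr)],M["tray"],0,(.474,-.009),[-.08]))
```

```text
3774 1207 [233.11764706 317.22369511]
lifter 0.046 [ 0.4686 -0.0075] 341.19
lifter 0.047 [ 0.4682 -0.0074] 341.27
grip 0.241 [ 0.4694 -0.0086] 341.3
grip 0.244 [ 0.4687 -0.0068] 341.39
[[ 0.39954407 -0.06163246]
 [ 0.4101086   0.05427669]
 [ 0.54558668  0.04178137]
 [ 0.53512965 -0.07278398]] [ 0.47259225 -0.0095896 ] [0.1163896  0.1360531  0.11504159 0.1360434 ]
16935
tray 0.015 [ 0.4728 -0.0106] 355.31
```

Call:
play_rows(
  steps=[
    [[0,-0.0028,0.03,0,0,-0.007,0.087],[0,0,0.04,0,0,0,0.087],[0,0,0.035,0,0,0,0.087],[0,0,0.02,0,0,0,0.087],[0,0,0.0156,0,0,0,0.087],[0,0,0,0,0,0,0.087],[0,0,0,0,0,0,0.03],[0,0,0,0,0,0,0.015],[0,0,0,0,0,0,0.015],[0,0,0,0,0,0,0.015],[0,0,0,0,0,0,0.015],[0,0,0,0,0,0,0.015]],
  ],
  force=40,
)

```text
time_s: 5.25
tool_pos: [0.481, -0.0116, 0.0822]
tool_rot: [180.0, 0.0, 161.0]
force: [-0.4, -0.8, 0.1]
grip_width: 0.0469
grasp_force: 0.0
```

Call:
play_rows(
  steps=[
    [[0,0,0,0,0,0,0.01],[0,0,0,0,0,0,0.01],[0,0,0,0,0,0,0.01],[0,0,0,0,0,0,0.01],[0,0,0,0,0,0,0.01],[0,0,0,0,0,0,0.01]],
  ],
  force=40,
)

```text
time_s: 5.85
tool_pos: [0.4809, -0.0117, 0.0819]
tool_rot: [180.0, 0.0, 161.1]
force: [0.1, -0.9, 0.1]
grip_width: 0.0219
grasp_force: 40.0
```

Call:
play_rows(
  steps=[
    [[0,0,-0.01,0,0,0,0.01],[0,0,-0.025,0,0,0,0.01],[0,0,-0.04,0,0,0,0.01],[0,0,-0.04,0,0,0,0.01],[0,0,-0.028,0,0,0,0.01],[0,0,-0.01,0,0,0,0.01]],
  ],
)

```text
time_s: 6.45
tool_pos: [0.4824, -0.0118, 0.2385]
tool_rot: [179.8, 0.3, 161.0]
force: [-0.2, 0.3, -1.4]
grip_width: 0.0218
grasp_force: 40.0
```

Call:
play_rows(
  steps=[
    [[-0.0191,-0.0294,0,0,0,0,0.01],[-0.0191,-0.0294,0,0,0,0,0.01],[-0.0191,-0.0294,0,0,0,0,0.01],[-0.0191,-0.0294,0,0,0,0,0.01],[-0.0191,-0.0294,0,0,0,0,0.01],[-0.0191,-0.0294,0,0,0,0,0.01],[-0.0191,-0.0294,0,0,0,0,0.01],[0,0,0,0,0,-0.118,0.01],[0,0,0,0,0,-0.118,0.01],[0,0,0,0,0,-0.118,0.01],[0,0,0,0,0,0,0.01],[0,0,0,0,0,0,0.01]],
  ],
)

```text
time_s: 7.65
tool_pos: [0.54, -0.2495, 0.234]
tool_rot: [180.0, -0.1, -178.8]
force: [0.9, 0.9, -2.5]
grip_width: 0.0214
grasp_force: 40.0
```

Run:
```python
from h import *
o=get_obs();print({k:np.round(v,4).tolist() for k,v in o.items()})
R={c:read_camera(c) for c in("wrist","side","top")}
a=R["wrist"]["frame"];b=cv2.resize(R["side"]["frame"][180:360,290:530],(480,360),interpolation=cv2.INTER_CUBIC)
im=np.zeros((480,800,3),np.uint8);im[:240,:320]=cv2.resize(a,(320,240));im[:360,320:]=b
im[240:480,:320]=cv2.resize(R["top"]["frame"][150:300,330:530],(320,240))
cv2.imwrite("pics/pre.png",im[:,:,::-1]);cv2.imwrite("pics/w2.png",a[:,:,::-1])
```

```text
{'time_s': 7.65, 'qpos': [-12.7461, 13.3791, 41.3774, 91.6601, -8.9669, 78.4549, 120.8389], 'joint_velocities': [-0.3073, -0.1406, 0.3093, -0.3244, -0.1445, 0.0211, 0.257], 'effort': [0.1189, -36.4338, 5.2027, -31.9595, 0.114, 0.0948, 0.0648], 'tool_pos': [0.54, -0.2495, 0.234], 'tool_rot': [179.9667, -0.0894, -178.8353], 'force': [0.9162, 0.883, -2.5026], 'wrist_torque': [0.0429, -0.0514, -0.0741], 'grasp_force': 39.9965, 'grip_width': 0.0214}
```

View pics/pre.png

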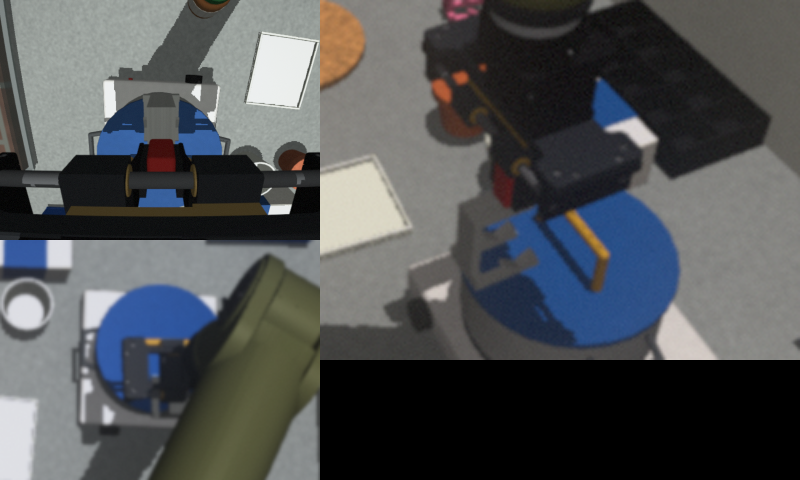

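Call:
play_rows(
  steps=[
    [[0,0,0.009,0,0,0,0.01],[0,0,0.008,0,0,0,0.01],[-0.01,0,0,0,0,0,0.01],[-0.013,0,0,0,0,0,0.01],[-0.013,0,0,0,0,0,0.01],[-0.013,0,0,0,0,0,0.01],[-0.01,0,0,0,0,0,0.01],[-0.007,0,0,0,0,0,0.01],[0,0,0,0,0,0,0.01],[0,0,0,0,0,0,0.01]],
  ],
)

```text
time_s: 8.8
tool_pos: [0.6063, -0.2485, 0.2178]
tool_rot: [-180.0, -0.0, -178.7]
force: [-0.3, -0.4, -2.4]
grip_width: 0.0218
grasp_force: 40.0
```

Run:
```python
from h import *
o=get_obs();print({k:np.round(v,4).tolist() for k,v in o.items() if k in("tool_pos","force","wrist_torque")})
r=read_camera("side");cv2.imwrite("pics/s3.png",cv2.resize(r["frame"][220:340,350:510],(800,600),interpolation=cv2.INTER_CUBIC)[:,:,::-1])
```

```text
{'tool_pos': [0.6063, -0.2485, 0.2178], 'force': [-0.2756, -0.3951, -2.38], 'wrist_torque': [-0.0066, -0.0536, -0.0754]}
```

View pics/s3.png

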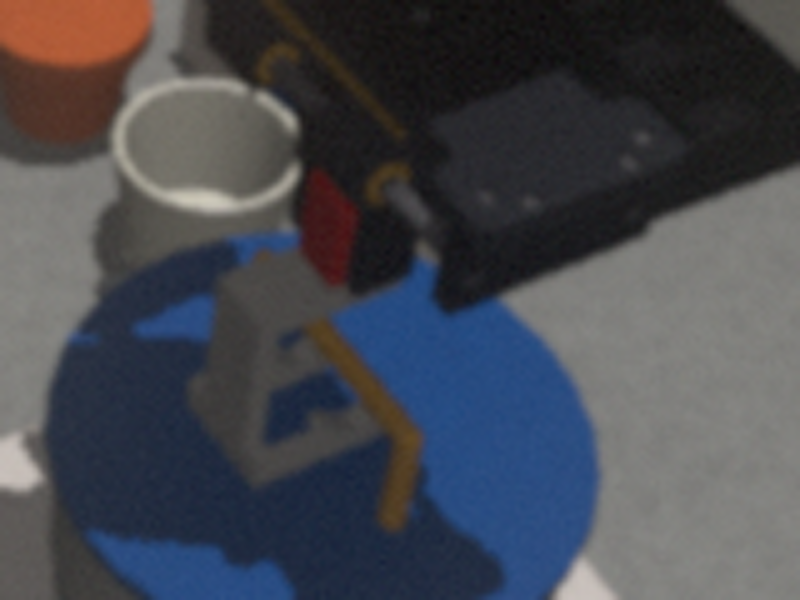

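Call:
play_rows(
  steps=[
    [[0,0,-0.004,0,0,0,0.01],[0,0,-0.004,0,0,0,0.01],[0,0,-0.004,0,0,0,0.01],[0,0,-0.003,0,0,0,0.01],[0,0,-0.002,0,0,0,0.01],[0,0,-0.002,0,0,0,0.01],[0,0,-0.002,0,0,0,0.01],[0,0,-0.002,0,0,0,0.01],[0,0,-0.002,0,0,0,0.01],[0,0,0,0,0,0,0.01]],
  ],
  force=55,
)

```text
time_s: 9.85
tool_pos: [0.6065, -0.2482, 0.2428]
tool_rot: [180.0, -0.0, -178.7]
force: [0.3, 0.4, -5.3]
grip_width: 0.0216
grasp_force: 55.0
```

Call:
play_rows(
  steps=[
    [[0,0,-0.002,0,0,0,0.01],[0,0,-0.004,0,0,0,0.01],[0,0,-0.006,0,0,0,0.01],[0,0,-0.008,0,0,0,0.01],[0,0,-0.008,0,0,0,0.01],[0,0,-0.006,0,0,0,0.01],[0,0,-0.004,0,0,0,0.01],[0,0,-0.002,0,0,0,0.01],[0,0,0,0,0,0,0.01],[0,0,0,0,0,0,0.01]],
  ],
)

```text
time_s: 10.85
tool_pos: [0.6064, -0.2481, 0.2826]
tool_rot: [180.0, -0.0, -178.7]
force: [0.5, -0.2, -6.3]
grip_width: 0.0218
grasp_force: 55.0
```

Run:
```python
from h import *
r=read_camera("side");cv2.imwrite("pics/s4.png",cv2.resize(r["frame"][180:380,320:520],(500,500),interpolation=cv2.INTER_CUBIC)[:,:,::-1])
```

```text
(no output)
```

View pics/s4.png

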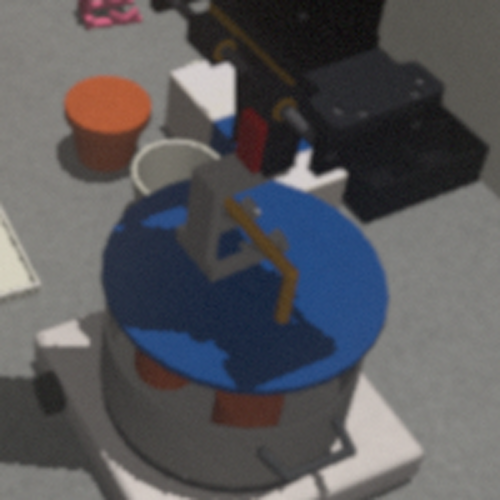

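Call:
play_rows(
  steps=[
    [[0.0002,0.002,0,0,0,0,0.01],[0.0005,0.004,0,0,0,0,0.01],[0.0007,0.006,0,0,0,0,0.01],[0.0009,0.008,0,0,0,0,0.01],[0.0011,0.01,0,0,0,0,0.01],[0.0011,0.01,0,0,0,0,0.01],[0.0011,0.01,0,0,0,0,0.01],[0.0011,0.01,0,0,0,0,0.01],[0.0011,0.01,0,0,0,0,0.01],[0.0011,0.01,0,0,0,0,0.01],[0.0011,0.01,0,0,0,0,0.01],[0.0011,0.01,0,0,0,0,0.01]],
  ],
)

```text
time_s: 12.1
tool_pos: [0.5929, -0.1477, 0.283]
tool_rot: [180.0, 0.0, -178.7]
force: [0.2, 0.4, -6.0]
grip_width: 0.0215
grasp_force: 55.0
```

Call:
play_rows(
  steps=[
    [[0.0011,0.01,0,0,0,0,0.01],[0.0011,0.01,0,0,0,0,0.01],[0.0011,0.01,0,0,0,0,0.01],[0.0011,0.01,0,0,0,0,0.01],[0.0011,0.01,0,0,0,0,0.01],[0.0011,0.01,0,0,0,0,0.01],[0.0011,0.01,0,0,0,0,0.01],[0.0011,0.01,0,0,0,0,0.01],[0.0011,0.01,0,0,0,0,0.01],[0.0011,0.01,0,0,0,0,0.01],[0.0011,0.01,0,0,0,0,0.01],[0.0011,0.01,0,0,0,0,0.01]],
  ],
)

```text
time_s: 13.3
tool_pos: [0.577, -0.028, 0.283]
tool_rot: [180.0, 0.0, -178.7]
force: [0.0, 0.7, -6.1]
grip_width: 0.0217
grasp_force: 55.0
```

Call:
play_rows(
  steps=[
    [[0.0011,0.01,0,0,0,0,0.01],[0.0011,0.01,0,0,0,0,0.01],[0.0011,0.01,0,0,0,0,0.01],[0.0011,0.01,0,0,0,0,0.01],[0.0011,0.01,0,0,0,0,0.01],[0.0011,0.01,0,0,0,0,0.01],[0.0011,0.01,0,0,0,0,0.01],[0.0011,0.01,0,0,0,0,0.01],[0.0011,0.01,0,0,0,0,0.01],[0.0011,0.01,0,0,0,0,0.01],[0.0011,0.01,0,0,0,0,0.01],[0.0011,0.01,0,0,0,0,0.01]],
  ],
)

```text
time_s: 14.5
tool_pos: [0.561, 0.0917, 0.283]
tool_rot: [180.0, 0.0, -178.7]
force: [0.4, 0.8, -5.7]
grip_width: 0.0216
grasp_force: 55.0
```

Call:
play_rows(
  steps=[
    [[0.0011,0.01,0,0,0,0,0.01],[0.0011,0.01,0,0,0,0,0.01],[0.0011,0.01,0,0,0,0,0.01],[0.0011,0.01,0,0,0,0,0.01],[0.0011,0.01,0,0,0,0,0.01],[0.0011,0.01,0,0,0,0,0.01],[0.0009,0.008,0,0,0,0,0.01],[0.0007,0.006,0,0,0,0,0.01],[0.0005,0.004,0,0,0,0,0.01],[0.0002,0.002,0,0,0,0,0.01],[0,0,0,0,0,0,0.01],[0,0,0,0,0,0,0.01]],
  ],
)

```text
time_s: 15.7
tool_pos: [0.5505, 0.1701, 0.283]
tool_rot: [-180.0, 0.0, -178.7]
force: [-0.2, 0.3, -6.8]
grip_width: 0.0216
grasp_force: 55.0
```

Run:
```python
from h import *
o=get_obs();print({k:np.round(v,4).tolist() for k,v in o.items() if k in("tool_pos","tool_rot","force","qpos")})
tz=o["tool_pos"][2];oz=tz-.078+.012-.058
R={c:read_camera(c) for c in("top","side","wrist")}
for c in("top","side"):
    for n in("lid","trivet"):
        s=silhouettes(c,n);print(c,n,[(round(d["p"],2),d["extent"],int(d["pixels"].sum())) for d in s][:2])
        if n=="lid" and s:
            sh(c+" lid",fit([(R[c],s[0]["pixels"])],[M["lid"][0]],oz,o["tool_pos"][:2],[0]))
im=np.vstack([R["side"]["frame"][60:360,100:500],R["top"]["frame"][130:430,120:520]]);
im=np.hstack([im,np.vstack([cv2.resize(R["wrist"]["frame"],(400,300)),np.zeros((300,400,3),np.uint8)])])
cv2.imwrite("pics/s5.png",im[:,:,::-1])
```

```text
{'qpos': [-43.0925, 8.1931, 26.1759, 89.5364, -3.6102, 83.1113, 74.5771], 'tool_pos': [0.5505, 0.1701, 0.283], 'tool_rot': [-179.9815, 0.0086, -178.7077], 'force': [-0.1857, 0.3091, -6.8464]}
top lid [(0.75, [247.7, 192.2, 294.9, 277.4], 1682), (0.56, [297.5, 141.0, 377.3, 173.1], 2496)]
top lid 2.526 [0.5504 0.1652] 352.87
top trivet []
side lid [(0.88, [249.3, 140.2, 338.9, 203.8], 3406), (0.3, [267.1, 111.4, 301.8, 168.8], 683)]
side lid 0.123 [0.5536 0.172 ] 9.96
side trivet [(0.9, [237.0, 182.9, 312.2, 226.2], 2009)]
```

View pics/s5.png

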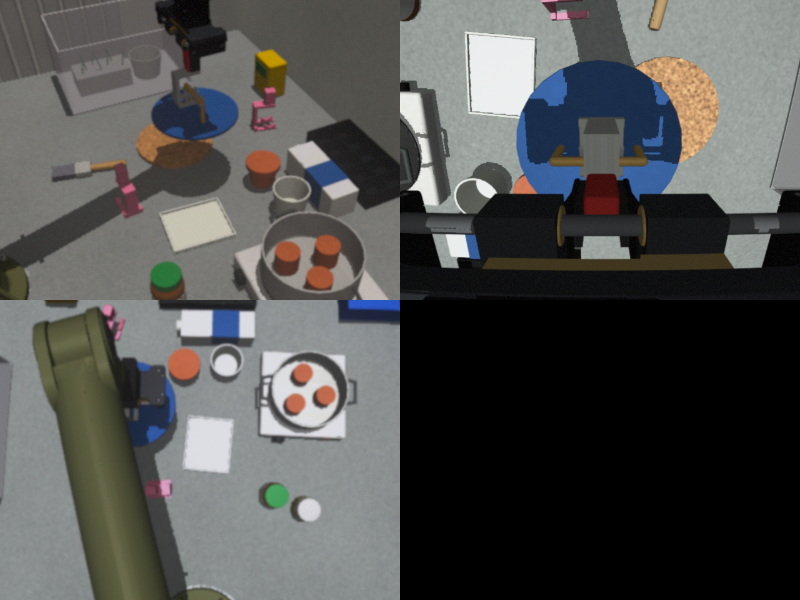

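Run:
```python
from h import *
from scipy.optimize import least_squares
o=get_obs();t=o["tool_pos"];oz=t[2]-.078+.012-.058;print(np.round(t,4),oz)
r=read_camera("wrist");f=r["frame"]
b=hue(r,100,125,90,30,180,60,470,300) | False
h=cv2.cvtColor(f,cv2.COLOR_RGB2HSV).astype(int)
b=(h[...,0]>100)&(h[...,0]<130)&(h[...,1]>100);b[:80]=0
k=(h[...,0]>6)&(h[...,0]<22)&(h[...,1]>60)&(h[...,2]>70)
pts=[];tp=[]
for y in range(105,300,4):
    x=np.flatnonzero(b[y,170:470])+170
    if len(x)>20: pts+= [(x[0]-.5,y),(x[-1]+.5,y)]
for y in range(100,250,4):
    x=np.flatnonzero(k[y,440:530])+440
    if len(x)>10: tp.append((x[-1]+.5,y))
def circ(pts,z,R):
    P=np.array([back(r,np.array(p),z) for p in pts])
    s=least_squares(lambda c:np.hypot(*(P-c).T)-R,P.mean(0),loss="soft_l1",f_scale=.001)
    print(len(P),np.round(s.x,4),"res",np.round(np.median(np.abs(s.fun))*1000,2))
circ(pts,oz+.010,.099);circ([p for p in pts if p[0]<320],oz+.010,.099);circ(tp,.012,.1)
circ(tp,.006,.1)
```

```text
[0.5504 0.1704 0.283 ] 0.15900292557287415
98 [0.5509 0.1664] res 0.26
49 [0.5509 0.1665] res 0.21
38 [0.5327 0.2813] res 0.28
38 [0.5334 0.2845] res 0.25
```

Call:
play_rows(
  steps=[
    [[0.0004,0.003,0,0,0,0,0.01],[0.0008,0.006,0,0,0,0,0.01],[0.0012,0.009,0,0,0,0,0.01],[0.0013,0.01,0,0,0,0,0.01],[0.0013,0.01,0,0,0,0,0.01],[0.0013,0.01,0,0,0,0,0.01],[0.0013,0.01,0,0,0,0,0.01],[0.0013,0.01,0,0,0,0,0.01],[0.0013,0.01,0,0,0,0,0.01],[0.0013,0.01,0,0,0,0,0.01],[0.0013,0.01,0,0,0,0,0.01],[0.001,0.008,0,0,0,0,0.01]],
  ],
)

```text
time_s: 17.3
tool_pos: [0.5338, 0.2775, 0.2829]
tool_rot: [180.0, -0.0, -178.6]
force: [0.0, -0.0, -6.5]
grip_width: 0.0218
grasp_force: 55.0
```

Call:
play_rows(
  steps=[
    [[0.0008,0.006,0,0,0,0,0.01],[0.0005,0.003,0,0,0,0,0.01],[0,0,0.002,0,0,0,0.01],[0,0,0.005,0,0,0,0.01],[0,0,0.008,0,0,0,0.01],[0,0,0.01,0,0,0,0.01],[0,0,0.01,0,0,0,0.01],[0,0,0.01,0,0,0,0.01],[0,0,0.01,0,0,0,0.01],[0,0,0.01,0,0,0,0.01],[0,0,0.01,0,0,0,0.01],[0,0,0.01,0,0,0,0.01]],
  ],
)

```text
time_s: 18.5
tool_pos: [0.5326, 0.2853, 0.1971]
tool_rot: [180.0, 0.0, -178.7]
force: [0.9, 0.3, -6.0]
grip_width: 0.0213
grasp_force: 55.0
```

Call:
play_rows(
  steps=[
    [[0,0,0.01,0,0,0,0.01],[0,0,0.008,0,0,0,0.01],[0,0,0.006,0,0,0,0.01],[0,0,0.004,0,0,0,0.01],[0,0,0.002,0,0,0,0.01],[0,0,0,0,0,0,0.01],[0,0,0,0,0,0,0.01]],
  ],
)

```text
time_s: 19.2
tool_pos: [0.5329, 0.2854, 0.1684]
tool_rot: [180.0, 0.0, -178.7]
force: [-0.1, 0.4, -5.8]
grip_width: 0.0214
grasp_force: 55.0
```

Run:
```python
from h import *
o=get_obs();t=o["tool_pos"];oz=t[2]-.078+.012-.058;print(np.round(t,4),oz,o["force"])
r=read_camera("side");s=silhouettes("side","lid");
for d in s[:1]: sh("side lid",fit([(r,d["pixels"])],[M["lid"][0]],oz,t[:2],[0]))
```

```text
[0.5329 0.2854 0.1684] 0.04442448444842403 [-0.07682153  0.35216517 -5.76112339]
side lid 0.144 [0.5362 0.2869] 5.47
```

Call:
play_rows(
  steps=[
    [[0,0,0.004,0,0,0,0.01],[0,0,0.006,0,0,0,0.01],[0,0,0.006,0,0,0,0.01],[0,0,0.005,0,0,0,0.01],[0,0,0.003,0,0,0,0.01],[0,0,0.002,0,0,0,0.01],[0,0,0.0015,0,0,0,0.01],[0,0,0.0015,0,0,0,0.01],[0,0,0.0015,0,0,0,0.01],[0,0,0.0015,0,0,0,0.01],[0,0,0.001,0,0,0,0.01],[0,0,0.001,0,0,0,0.01]],
  ],
)

```text
time_s: 20.5
tool_pos: [0.5332, 0.2856, 0.1348]
tool_rot: [179.9, 0.1, -178.7]
force: [-0.1, -0.9, -2.7]
grip_width: 0.0216
grasp_force: 55.0
```

Call:
play_rows(
  steps=[
    [[0,0,0.004,0,0,0,0.01],[0,0,0.006,0,0,0,0.01],[0,0,0.006,0,0,0,0.01],[0,0,0.003,0,0,0,0.01],[0,0,0,0,0,0,0.01],[0.006,0,0,0,0,0,0.01],[0.012,0,0,0,0,0,0.01],[0.014,0,0,0,0,0,0.01],[0.014,0,0,0,0,0,0.01],[0.012,0,0,0,0,0,0.01],[0.008,0,0,0,0,0,0.01],[0,0,0,0,0,0,0.01]],
  ],
)

```text
time_s: 21.7
tool_pos: [0.4653, 0.2841, 0.1152]
tool_rot: [180.0, -0.0, -178.6]
force: [0.7, 0.0, -3.0]
grip_width: 0.0215
grasp_force: 55.0
```

Run:
```python
from h import *
o=get_obs();print(np.round(o["tool_pos"],4),o["tool_rot"],o["force"])
r=read_camera("side");cv2.imwrite("pics/s6.png",cv2.resize(r["frame"][90:270,180:380],(667,600),interpolation=cv2.INTER_CUBIC)[:,:,::-1])
```

```text
[0.4653 0.2841 0.1152] [ 1.79960363e+02 -2.27500243e-02 -1.78588500e+02] [ 0.7073837   0.01246362 -3.03261534]
```

View pics/s6.png

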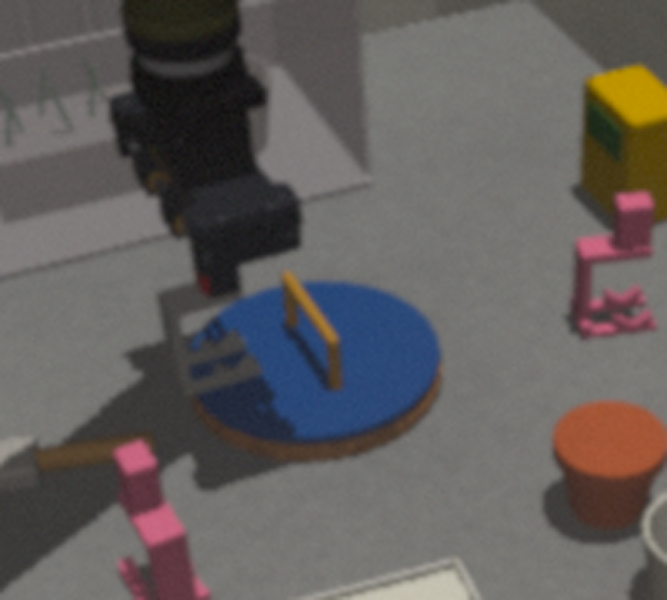

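Call:
play_rows(
  steps=[
    [[0,0,-0.01,0,0,0,0.01],[0,0,-0.025,0,0,0,0.01],[0,0,-0.035,0,0,0,0.01],[0,0,-0.03,0,0,0,0.01],[0,0,-0.017,0,0,0,0.01],[0,0,-0.008,0,0,0,0.01]],
  ],
)

```text
time_s: 22.35
tool_pos: [0.4683, 0.284, 0.243]
tool_rot: [179.9, 0.2, -178.7]
force: [0.7, 0.6, -2.8]
grip_width: 0.0219
grasp_force: 55.0
```

Call:
play_rows(
  steps=[
    [[-0.0014,-0.0332,0,0,0,0,0.01],[-0.0014,-0.0332,0,0,0,0,0.01],[-0.0014,-0.0332,0,0,0,0,0.01],[-0.0014,-0.0332,0,0,0,0,0.01],[-0.0014,-0.0332,0,0,0,0,0.01],[-0.0014,-0.0332,0,0,0,0,0.01],[-0.0014,-0.0332,0,0,0,0,0.01],[-0.0014,-0.0332,0,0,0,0,0.01],[-0.0014,-0.0332,0,0,0,0,0.01],[0,0,0,0,0,0.118,0.01],[0,0,0,0,0,0.118,0.01],[0,0,0,0,0,0.118,0.01]],
  ],
)

```text
time_s: 23.55
tool_pos: [0.486, -0.0155, 0.2396]
tool_rot: [-180.0, -0.0, 160.7]
force: [-0.2, 0.6, -1.9]
grip_width: 0.0218
grasp_force: 55.0
```

Call:
play_rows(
  steps=[
    [[0,0,0.03,0,0,0,0.01],[0,0,0.04,0,0,0,0.01],[0,0,0.03,0,0,0,0.01],[0,0,0.015,0,0,0,0.01],[0,0,0,0,0,0,0.01],[0,0,0,0,0,0,0.01]],
  ],
)

```text
time_s: 24.15
tool_pos: [0.4864, -0.0151, 0.1252]
tool_rot: [-180.0, 0.0, 161.0]
force: [-0.2, 0.7, -3.1]
grip_width: 0.0217
grasp_force: 55.0
```

Run:
```python
from h import *
o=get_obs();t=o["tool_pos"];print(np.round(t,4),o["tool_rot"],o["force"])
r=read_camera("side");c=r["frame"][200:340,230:360]
w=read_camera("wrist");
cv2.imwrite("pics/s7.png",np.hstack([cv2.resize(c,(400,430),interpolation=cv2.INTER_CUBIC),cv2.resize(w["frame"][30:400,150:494],(400,430))])[:,:,::-1])
```

```text
[ 0.4864 -0.0151  0.1252] [-1.79974185e+02  5.42052857e-03  1.61015703e+02] [-0.23412903  0.71394115 -3.10954754]
```

View pics/s7.png

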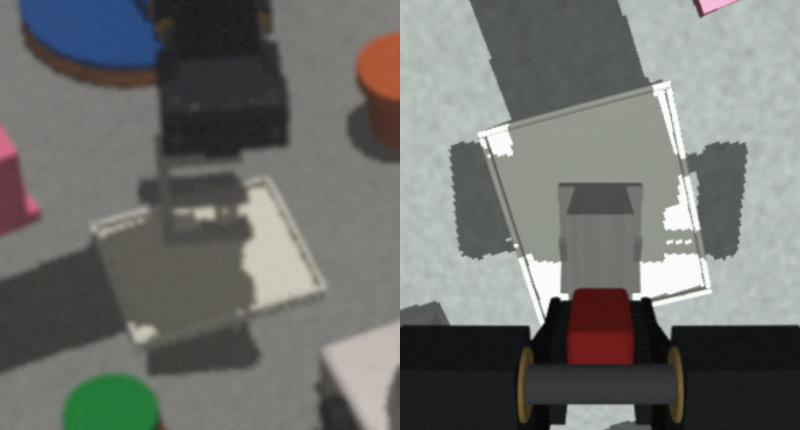

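Call:
play_rows(
  steps=[
    [[0.0015,0,0.015,0,0,0,0.01],[0,0,0.012,0,0,0,0.01],[0,0,0.006,0,0,0,0.01],[0,0,0.003,0,0,0,0.01],[0,0,0.002,0,0,0,0.01],[0,0,0.002,0,0,0,0.01],[0,0,0.001,0,0,0,0.01],[0,0,0.001,0,0,0,0.01],[0,0,0,0,0,0,0.01],[0,0,0,0,0,0,0.01]],
  ],
)

```text
time_s: 25.25
tool_pos: [0.4848, -0.0142, 0.0831]
tool_rot: [180.0, 0.0, 161.0]
force: [-0.6, 0.5, -2.4]
grip_width: 0.0212
grasp_force: 55.0
```

Call:
play_rows(
  steps=[
    [[0,0,0.0007,0,0,0,0.01],[0,0,0.0005,0,0,0,0.01],[0,0,0,0,0,0,0.01]],
  ],
)

```text
time_s: 25.55
tool_pos: [0.4849, -0.0142, 0.082]
tool_rot: [180.0, 0.0, 161.0]
force: [0.3, 0.7, -0.6]
grip_width: 0.0219
grasp_force: 55.0
```

Call:
play_rows(
  steps=[
    [[0,0,0,0,0,0,0.03],[0,0,0,0,0,0,0.04],[0,0,0,0,0,0,0.06],[0,0,0,0,0,0,0.08],[0,0,0,0,0,0,0.08],[0,0,0,0,0,0,0.08],[0,0,0,0,0,0,0.08],[0,0,0,0,0,0,0.08]],
  ],
)

```text
time_s: 26.35
tool_pos: [0.4847, -0.0143, 0.0818]
tool_rot: [180.0, 0.0, 161.0]
force: [-0.5, -0.7, -0.3]
grip_width: 0.076
grasp_force: 0.0
```

Call:
play_rows(
  steps=[
    [[0,0,-0.01,0,0,0,0.08],[0,0,-0.02,0,0,0,0.08],[0,0,-0.03,0,0,0,0.08],[0,0,-0.04,0,0,0,0.08],[0,0,-0.03,0,0,0,0.08],[0,0,-0.01,0,0,0,0.08],[0,0,0,0,0,0,0.08],[0,0,0,0,0,0,0.08]],
  ],
)

```text
time_s: 27.15
tool_pos: [0.4841, -0.0143, 0.2208]
tool_rot: [-180.0, -0.1, 161.0]
force: [-0.1, -1.1, 0.3]
grip_width: 0.0797
grasp_force: 0.0
```

Run:
```python
from h import *
o=get_obs();print(np.round(o["tool_pos"],4),o["force"])
R={c:read_camera(c) for c in("side","wrist","top")}
L=sil("wrist","lifter",(318,210));
if L.sum(): sh("lifter",fit([(R["wrist"],L)],M["lifter"],.004,(.472,-.01),[-.33]))
for c in("side","top"):
  s=silhouettes(c,"lid")
  if s: print(s[0]["extent"]); sh(c+" lid",fit([(R[c],s[0]["pixels"])],[M["lid"][0]],.012,(.533,.2854),[0]))
cv2.imwrite("pics/s8.png",np.hstack([cv2.resize(R["side"]["frame"][130:380,180:430],(400,400)),cv2.resize(R["wrist"]["frame"][30:350,150:470],(400,400))])[:,:,::-1])
```

```text
[ 0.4841 -0.0143  0.2208] [-0.11439966 -1.05026701  0.27188544]
lifter 0.042 [ 0.4725 -0.0108] 341.4
[233.1, 169.2, 294.9, 226.1]
side lid 0.646 [0.53   0.2901] 11.13
[176.7, 213.1, 254.8, 287.6]
top lid 0.031 [0.5332 0.2822] 23.08
```

View pics/s8.png

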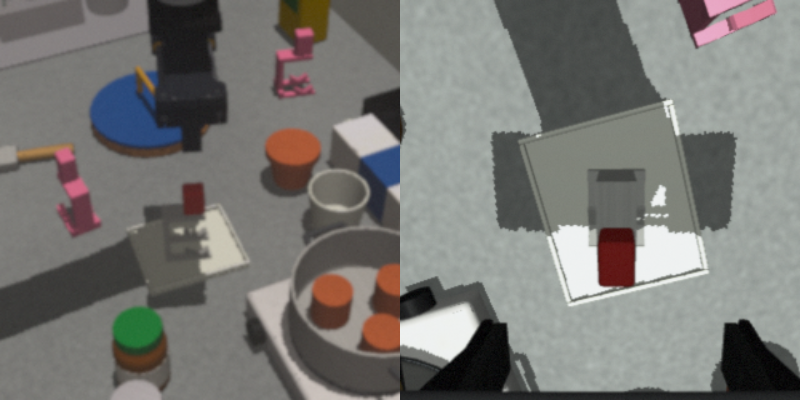

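```bash
python3 -c "
from cell import *
print(sign_off())"
```

```text
the job is handed in; nothing more can be done
None
```

The job is handed in at about 27 s of the 64 s allowed: the lid lies flat on the trivet, centred to within about 4 mm by my measurements, and the lifter stands upright and released in the middle of its tray; the judging result was not shown.

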